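Fetch the salt pot from behind the mill and the spice jar

ROBOT

A 7-joint arm with a two-finger parallel gripper is mounted at the origin on a cart in front of the work surface, level with it; the furniture and walls round the work are solid. World frame = base frame: x ahead of the robot, y to its left, z up, the work surface at z = 0. Lengths are in m, angles in rad, forces in N, time in s.
With the tool pointing down it reaches from about 0.4 to 0.85 m from the base axis. Payload 10.4 kg.
Tool frame: the origin (TCP) lies midway between the tips of the shut fingers; the grasp point (between the pads) lies 19 mm behind it; z points along the fingers, y is the line along which they close (so a half turn about z gives the same grasp; the last joint's range is limited). The gripper opens to 87 mm and grips with 3 to 60 N. Pads are 19 mm wide; open, the fingers measure 117 mm over their backs; the gripper's body (75 mm by 190 mm) begins 51 mm behind the grasp point.
Start: joints at [-1.209, 0.332, -0.065, 1.46, 0.022, 1.35, -0.088], TCP at [0.235, 0.579, 0.202] pointing down, gripper open.
Joint ranges: [-2.6, 2.6], [-0.5, 2.12], [-1.47, 1.34], [0.16, 2.42], [-1.27, 4.41], [0.06, 2.06], [-2.6, 2.6]. Speed limits (rad/s): [2.22, 2.22, 2.79, 2.79, 3.14, 3.14, 3.14].

INTERFACE

Orientations are given as a unit quaternion [x, y, z, w].
In Python, from bench import r gives the robot as it stands.
- The arm moves only by the tool apply_moves, never from a script. Its argument "steps" is a list of rows, each a list of 7 numbers: the turn, a rotation vector about the tool's x, y, z in rad, then the shift along the tool's x, y, z in mm, then the opening, from -1 (shut) to 1 (fully open). In form: [[ax, ay, az, x, y, z, claw], ...]. A call has 1 to 20 rows; each row is the pose to reach, as a shift and turn from the pose commanded when the call began, along the tool's axes at that moment; what a row does not reach only later rows make up. A row lasts 1/12 s, in which the tool goes at most 41.7 mm and 7.16 degrees, less where a joint would pass 70% of its speed; a pose out of reach is approached as far as the arm can. A call with a gripper value outside its range is refused whole. The fingers move at their own pace and stop on an object; "force" is the grip in N (left out, the last holds). Time passes only in rows, so rows that repeat a pose let the fingers close. It gives the time, the measured TCP pose, the force, the opening and the grip force at its end, in the units of the state.
- r.read_state(): the state, without advancing time (a new reading comes with each control period).
- r.camera(name): name is "scene" or "side" or "wrist"; returns a dict with "pixels" (420x560x3 uint8, red, green, blue), "z_map" (420x560 float32, m along the optical axis (not along the pixel's ray), 0 where there is no reading), "fovy" (degrees; the focal length in pixels is half the picture's height over the tangent of half this angle, whatever the lens; pixels are square), "cx", "cy" (the principal point, pixels), "position" and "orientation" of the camera in the world. Camera axes: x right, y down, z forward; pixel columns grow to the right and rows downward; lengths in m; the calibration is good to about 2 mm. A picture is of the moment at which its call begins.
- r.close_job(): hands the job in; it is judged then, once.
The state is a dict: "time": time; "joint_positions": joint angles; "joint_vel": joint speeds; "joint_torque": joint torques, N m; "ee_pos": TCP position; "eef_rot": TCP orientation; "ft_force": force on the tool from outside, world axes, zero at the start; "torque": the same for the moment, N m; "width": finger opening in m; "grip_force": force on a finger pad.
Only numpy, scipy, OpenCV 4.12 (cv2) and the standard library are available. Lean on these libraries where they do the work, as an engineer would, in place of code of your own. Each camera call takes 0.05 s, during which the arm holds its last target. There are 200 camera calls.

TASK

The salt pot stands at the far end of the wooden caddy, behind the pepper mill and the spice jar: take these two out first and stand both on the chopping board. Then stand the salt pot in the middle of the cork coaster, and only after that put the mill and the jar back in the caddy, each upright on the very place where it stood at the start. Do not push the caddy's neighbours about: the onion, garlic, tub and tin stay where they are.

Things in the scene. Friction and masses are not known exactly. Their poses are not given: they have to be found in the camera images.
- mill: Turned wooden pepper mill, one rigid piece, 170 mm tall, 58 mm across the foot; the round head (widest, about 49 mm across, 140 mm above the foot) carries a small steel nut. About 0.18 kg. Origin: centre of the underside, z up. At the start it stands in the front or the middle place of the caddy.
- spice_jar: Round spice jar with a dark lid, 41 mm across, 105 mm tall, closed (the lid does not come off). About 0.11 kg. Origin: centre of the underside, z up. At the start it stands in that one of the caddy's front and middle places which the mill does not have.
- salt_pot: Plain white ceramic salt shaker, waisted and round, at most 42 mm across, 77 mm tall, about 0.14 kg. Origin: centre of the underside, z up. At the start it stands in the caddy's back place, the farthest from the robot.
- caddy: Fixed tray of light wood, 208 (its x) by 90 mm (its y), floor 8 mm thick, rim 20 mm high, 6 mm thick. Origin: centre of underside; x points away from the robot (up to 0.2 rad askew). Three places in single file, round cork pads at x = -62 (front), 0 (middle), +62 mm (back), y = 0; things start up to 3 mm off them, 8 to 25 mm apart: fingers fit beside them along the caddy's y only.
- coaster: Fixed round cork coaster, 100 mm across, 8 mm thick. Origin: centre of the underside, z up. Beside the caddy on the worktop, to its left or to its right.
- board: Fixed wooden chopping board, 230 mm (its x) by 340 mm (its y), 21 mm thick, lying flat on the dark drying mat (6 mm thick) at the right, so that its top is 27 mm above the worktop. Origin: centre of the underside, z up. An onion and a garlic bulb stand on its right half; the left half (y > 0, next to the caddy and coaster) is empty, for the mill and the jar for the time being.
- onion: Onion, 78 mm across, 85 mm tall, on the right half of the board. Leave it. Origin: centre of the underside.
- garlic: Garlic bulb, 60 mm across, 59 mm tall, on the right half of the board. Leave it. Origin: centre of the underside.
- tub: Small white and red food tub, 72 mm across, 71 mm tall, on the cold glass hob at the left. Leave it. Origin: centre of the underside.
- tin: Food tin, 76 mm across, 110 mm tall, at the back of the worktop near the wall. Leave it. Origin: centre of the underside.
There are look-alikes about, which are no part of the job. What is shaped like the spice_jar but blue, pink or purple is not meant.

How it is judged:
By the outcome, as a careful person would: the job done as asked, in the order asked, and still so for the second after the job is handed in, with the robot touching nothing.
It also fails if it takes over 122 s, if anything falls off the work surface, if the arm or the gripper's body presses on something with over 40 N, if the wrist force passes 120 N, or if a joint passes its speed limit or range.

## Working session

There is one attempt and no reset: what is moved stays moved. The work goes in short steps, Python scripts to look and compute and a tool call to move; the robot and the scene stay as the last step left them, time stands still between calls to the robot, and variables do not carry over. Pictures are saved under pics/ and viewed, at most 14 in all, crops included, and the job is handed in when it is done.

Besides the shell and the picture viewer there is one more tool, called after "Request:" as name(argument=value, ...), one argument or row to a line, values as JSON. apply_moves: Moves the arm, as the interface text tells. Its arguments: {"type":"object","properties":{"steps":{"type":"array","items":{"type":"array","items":{"type":"number"}}},"force":{"type":"number"}},"required":["steps"]}

```bash
mkdir -p pics
cat > h.py <<'E'
import numpy as np, cv2
from scipy.spatial.transform import Rotation as R
from bench import r
def shot(name, fn):
    c=r.camera(name); np.savez(f'pics/{fn}.npz',**c)
    cv2.imwrite(f'pics/{fn}.png',c['pixels'][...,::-1]); return c
def load(fn): return {k:v for k,v in np.load(f'pics/{fn}.npz').items()}
def cloud(c):
    h,w=c['z_map'].shape; f=h/2/np.tan(np.radians(c['fovy'])/2)
    v,u=np.mgrid[:h,:w]; z=c['z_map']
    P=np.stack([(u-c['cx'])/f*z,(v-c['cy'])/f*z,z],-1)
    P=P@R.from_quat(c['orientation']).as_matrix().T+c['position']
    P[z==0]=np.nan; return P
def tool(dw):  # world shift (m) -> tool mm
    s=r.read_state(); return R.from_quat(s['eef_rot']).as_matrix().T@np.asarray(dw)*1000
E
python3 - <<'E'
from h import *
s=r.read_state(); print(s['time'],s['ee_pos'],s['eef_rot'],s['width'],R.from_quat(s['eef_rot']).as_matrix().round(3))
for n in('scene','side','wrist'):
    c=shot(n,n+'0'); print(n,c['position'],c['orientation'],c['fovy'])
E
```

```text
0.0 [0.23444462 0.57891644 0.20081979] [ 1.91200994e-01  9.81550640e-01 -7.12066877e-04 -1.18591000e-04] 0.08737210450054919 [[-0.927  0.375 -0.001]
 [ 0.375  0.927 -0.001]
 [-0.    -0.001 -1.   ]]
scene [0.2996111  1.18413785 1.16619129] [-0.11306921  0.89497632 -0.4291201   0.04570213] 44.46796559894932
side [0.40304784 0.74829625 0.61171542] [-0.10227461  0.86972037 -0.47975252  0.05444167] 57.14235488709696
wrist [0.16372326 0.6074815  0.38286117] [0.82110363 0.55331274 0.07779805 0.11653885] 71.48132394592224
```

View pics/scene0.png

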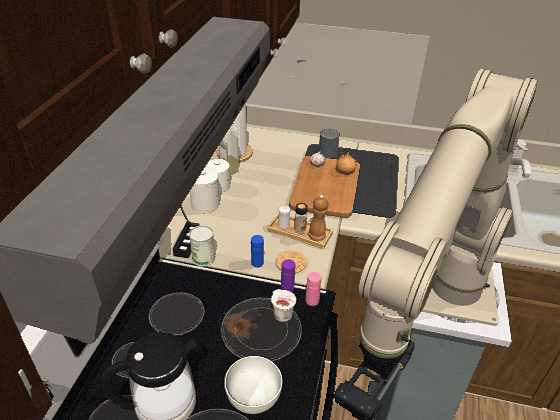

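View pics/side0.png

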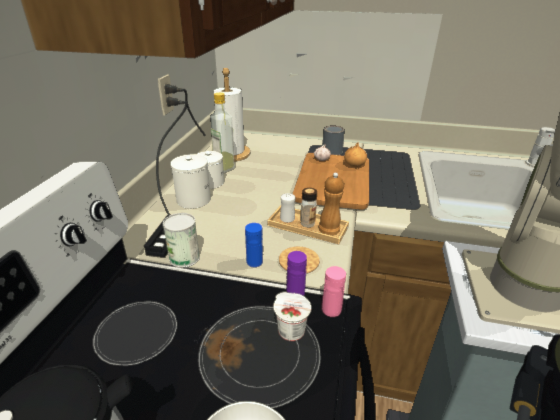

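Side view: the mill is in front (332,205), the spice jar in the middle (309,208) and the salt pot at the back (288,207). The coaster is at (300,260) and the board around (335,180). Possible confusions for the jar are blue (254,245), purple (296,275) and pink (334,292). For the salt pot they are the white canisters (190,180) and (210,165). I choose the three things standing in the caddy, and check with a close crop.

Run:
```python
from h import *
c=load('side0'); P=cloud(c)
im=c['pixels'][...,::-1]
cv2.imwrite('pics/crop1.png',cv2.resize(im[140:310,230:380],None,fx=5/1.5,fy=5/1.5,interpolation=cv2.INTER_CUBIC))
cv2.imwrite('pics/x.png',im)
# height-map clusters in region x .3...9, y -.5...6
for cc,n in((load('scene0'),'scene'),(c,'side')):
    P=cloud(cc).reshape(-1,3); col=cc['pixels'].reshape(-1,3)
    m=(P[:,0]>.3)&(P[:,0]<1.05)&(P[:,1]>-.6)&(P[:,1]<.6)&(P[:,2]>.045)&(P[:,2]<.2)
    Q=P[m]; C=col[m]
    g=np.zeros((400,500),np.uint8); i=((Q[:,0]-.2)/.0025).astype(int); j=((Q[:,1]+.62)/.0025).astype(int)
    g[i,j]=1
    k,lab=cv2.connectedComponents(cv2.morphologyEx(g,cv2.MORPH_CLOSE,np.ones((3,3))))
    print(n)
    for a in range(1,k):
        s=lab[i,j]==a
        if s.sum()>40:print(s.sum(),Q[s].min(0).round(3),Q[s].max(0).round(3),C[s].mean(0).round())
```

```text
scene
271 [ 0.37  -0.523  0.046] [ 0.444 -0.465  0.114] [191. 131.  77.]
312 [0.395 0.141 0.045] [0.436 0.184 0.109] [210. 121. 143.]
488 [ 0.425 -0.138  0.045] [ 0.478 -0.093  0.178] [145.  98.  58.]
751 [0.43  0.43  0.045] [0.57  0.575 0.073] [197. 187. 174.]
467 [0.452 0.199 0.045] [0.523 0.271 0.077] [217. 196. 183.]
293 [0.477 0.107 0.045] [0.518 0.152 0.11 ] [111.  52. 132.]
256 [ 0.493 -0.159  0.046] [ 0.534 -0.111  0.12 ] [117.  96.  76.]
124 [ 0.498 -0.539  0.045] [ 0.554 -0.491  0.085] [206. 178. 163.]
155 [ 0.553 -0.169  0.045] [ 0.594 -0.123  0.088] [201. 192. 181.]
270 [0.594 0.025 0.045] [0.633 0.073 0.112] [ 37.  78. 161.]
1407 [0.626 0.504 0.045] [0.775 0.6   0.2  ] [86. 84. 83.]
650 [0.751 0.031 0.045] [0.825 0.113 0.115] [192. 186. 168.]
556 [ 0.822 -0.443  0.045] [ 0.895 -0.382  0.2  ] [163. 156. 137.]
320 [ 0.822 -0.35   0.046] [ 0.91  -0.266  0.115] [219. 213. 201.]
777 [ 0.825 -0.249  0.045] [ 0.921 -0.135  0.149] [208. 199. 186.]
342 [ 0.826 -0.579  0.046] [ 0.865 -0.507  0.199] [179. 169. 157.]
1071 [0.893 0.109 0.092] [0.911 0.6   0.199] [114. 109. 103.]
side
[... 521 characters left out ...]
.554 -0.165  0.045] [ 0.593 -0.127  0.087] [205. 202. 188.]
488 [0.594 0.028 0.045] [0.635 0.07  0.108] [ 41.  88. 173.]
2047 [0.625 0.505 0.065] [0.77  0.581 0.2  ] [32. 33. 33.]
1149 [0.751 0.034 0.045] [0.826 0.11  0.112] [194. 196. 174.]
867 [ 0.823 -0.443  0.045] [ 0.897 -0.387  0.2  ] [171. 174. 152.]
389 [ 0.824 -0.351  0.045] [ 0.913 -0.27   0.115] [214. 213. 198.]
488 [ 0.828 -0.579  0.045] [ 0.873 -0.507  0.2  ] [191. 189. 173.]
1348 [ 0.827 -0.245  0.046] [ 0.931 -0.142  0.148] [213. 211. 195.]
9425 [0.875 0.102 0.045] [0.925 0.479 0.2  ] [97. 97. 91.]
4655 [ 0.929 -0.6    0.045] [ 1.018 -0.011  0.2  ] [124. 122. 107.]
61 [ 0.937 -0.464  0.106] [ 0.975 -0.427  0.198] [64. 63. 56.]
```

View pics/crop1.png

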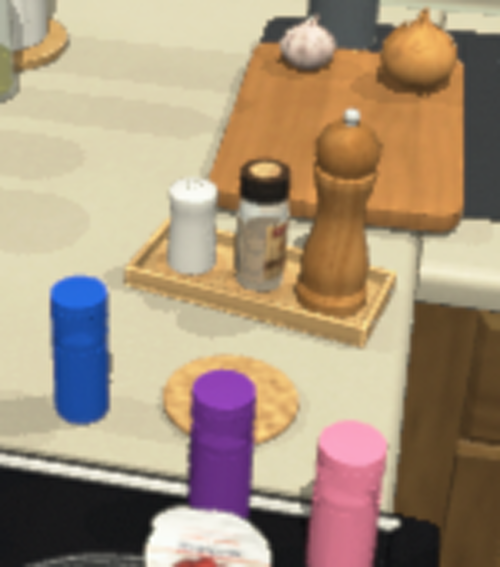

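The crop confirms the choice: mill, dark-lidded jar and white pot in the caddy, with the coaster at crop (230,398). Next I fit the positions.

```bash
cat >> h.py <<'E'
from scipy.optimize import least_squares
def circ(P,x0,z,rad=None,reach=.045):
    Q=P.reshape(-1,3); Q=Q[np.isfinite(Q[:,0])&(Q[:,2]>z[0])&(Q[:,2]<z[1])]
    Q=Q[np.hypot(*(Q[:,:2]-x0).T)<reach]
    if rad: s=least_squares(lambda p:np.hypot(*(Q[:,:2]-p).T)-rad,x0,loss='soft_l1',f_scale=.001)
    else: s=least_squares(lambda p:np.hypot(*(Q[:,:2]-p[:2]).T)-p[2],[*x0,.02],loss='soft_l1',f_scale=.001)
    return s.x.round(4),len(Q)
E
python3 - <<'E'
from h import *
for n in('scene0','side0'):
    c=load(n);P=cloud(c);print(n)
    print('mill head',circ(P,[.452,-.123],(.143,.153)),circ(P,[.452,-.123],(.143,.153),.0245),'foot',circ(P,[.452,-.123],(.02,.03)),circ(P,[.452,-.123],(.018,.03),.029))
    print('jar lid',circ(P,[.5135,-.135],(.098,.108)),circ(P,[.5135,-.135],(.03,.085),.0205,.03))
    print('salt',circ(P,[.5735,-.147],(.03,.08),None,.03),circ(P,[.5735,-.147],(.03,.08),.0205,.03))
    print('tops z', [np.nanpercentile(P[np.hypot(P[...,0]-a,P[...,1]-b)<.012][:,2],98).round(4) for a,b in((.452,-.123),(.5135,-.135),(.5735,-.147))])
    # coaster by mask z .005-.011
    Q=P.reshape(-1,3)
    m=(abs(Q[:,2]-.008)<.003)&(Q[:,0]>.4)&(Q[:,0]<.65)&(Q[:,1]>-.07)&(Q[:,1]<.12);q=Q[m]
    print('coaster',len(q),q.min(0),q.max(0))
    m=(abs(Q[:,2]-.02)<.004)&(Q[:,0]>.35)&(Q[:,0]<.7)&(Q[:,1]>-.22)&(Q[:,1]<-.05);q=Q[m]
    print('rim',cv2.minAreaRect((q[:,:2]*1000).astype(np.float32)),len(q))
    m=(abs(Q[:,2]-.027)<.003)&(Q[:,0]>.25)&(Q[:,0]<.8)&(Q[:,1]>-.65)&(Q[:,1]<-.205);q=Q[m]
    rc=cv2.minAreaRect((q[:,:2]*1000).astype(np.float32));print('board',rc,cv2.boxPoints(rc).round(),len(q),np.median(q[:,2]))
    Tw=load('wrist0')
s=r.read_state();M=R.from_quat(s['eef_rot']).as_matrix()
print('wristcam in tool',M.T@(Tw['position']-s['ee_pos']),(M.T@R.from_quat(Tw['orientation']).as_matrix()).round(2))
E
```

```text
scene0
mill head (array([ 0.4509, -0.1262,  0.0238]), 51) (array([ 0.4509, -0.1269]), 51) foot (array([ 0.4522, -0.1335,  0.0349]), 56) (array([ 0.4514, -0.1257]), 72)
jar lid (array([ 0.5134, -0.1364,  0.0199]), 40) (array([ 0.5134, -0.1377]), 156)
salt (array([ 0.5739, -0.1491,  0.0184]), 145) (array([ 0.5742, -0.1514]), 145)
tops z [np.float64(0.1762), np.float64(0.1184), np.float64(0.0867)]
coaster 344 [ 0.41378478 -0.06837164  0.00500001] [0.64793757 0.11993457 0.01098517]
rim ((512.467041015625, -131.63070678710938), (96.55548858642578, 207.8834228515625), 78.9228286743164) 238
board ((470.304443359375, -443.8931884765625), (228.570068359375, 408.3255920410156), 1.1623896360397339) [[ 352. -242.]
 [ 360. -650.]
 [ 589. -646.]
 [ 580. -237.]] 1622 0.02647911881412468
side0
mill head (array([ 0.4504, -0.1262,  0.0235]), 75) (array([ 0.4504, -0.1274]), 75) foot (array([ 0.453 , -0.1395,  0.04  ]), 111) (array([ 0.4518, -0.1262]), 148)
jar lid (array([ 0.5135, -0.1377,  0.0196]), 53) (array([ 0.5131, -0.1383]), 262)
salt (array([ 0.5738, -0.1497,  0.0187]), 220) (array([ 0.5744, -0.1518]), 220)
tops z [np.float64(0.1781), np.float64(0.1152), np.float64(0.0861)]
coaster 615 [ 0.44014946 -0.03203289  0.00503481] [0.64866107 0.11998096 0.01097798]
rim ((513.2236328125, -134.38076782226562), (92.53555297851562, 208.437255859375), 78.56067657470703) 441
board ((472.685302734375, -445.7080078125), (227.64910888671875, 405.50299072265625), 1.6001842021942139) [[ 353. -246.]
 [ 365. -652.]
 [ 592. -645.]
 [ 581. -240.]] 2363 0.027063744273951973
wristcam in tool [ 0.07625784 -0.00036296 -0.18181695] [[-0.   -0.96 -0.28]
 [ 1.   -0.   -0.  ]
 [ 0.   -0.28  0.96]]
```

Run:
```python
from h import *
for n in('scene0','side0'):
    c=load(n);P=cloud(c)
    hsv=cv2.cvtColor(c['pixels'],cv2.COLOR_RGB2HSV)
    q=P[(abs(P[...,2]-.008)<.004)&(P[...,0]>.44)&(P[...,0]<.62)&(P[...,1]>-.06)&(P[...,1]<.1)&(hsv[...,1]>90)]
    print(len(q),q.min(0),q.max(0),cv2.minEnclosingCircle((q[:,:2]*1000).astype(np.float32)))
    Q=P.reshape(-1,3); q=Q[(np.hypot(Q[:,0]-.574,Q[:,1]+.151)<.03)&(Q[:,2]>.025)]
    for z in np.arange(.03,.09,.008):
        k=q[abs(q[:,2]-z)<.004]; print(z.round(3),(np.ptp(k[:,0])*1000).round(1),end=' ')
    print()
print(tool([.45-.2344,-.126-.579,.12]))
```

```text
331 [ 0.46050072 -0.03081042  0.00407153] [0.61560207 0.0701735  0.01198383] ((540.0674438476562, 36.41944122314453), 82.73348999023438)
0.03 33.6 0.038 40.0 0.046 34.6 0.054 33.4 0.062 34.2 0.07 39.1 0.078 37.7 0.086 29.9 
483 [ 0.46034315 -0.03203289  0.00433494] [0.61768801 0.07001098 0.01195133] ((542.3569946289062, 31.03759002685547), 83.63074493408203)
0.03 39.8 0.038 35.7 0.046 35.9 0.054 34.7 0.062 35.5 0.07 34.9 0.078 38.3 0.086 32.0 
[-464.42920654 -572.68076052 -119.37595508]
```

Request:
apply_moves(
  steps=[
    [0, 0, 0, 0, 0, -100, 1],
    [0, 0, 0, 0, 0, -119, 1],
    [0, 0, 0, 0, 0, -119, 1],
    [0, 0, -0.19, -464, -573, -119, 1],
    [0, 0, -0.19, -464, -573, -119, 1],
    [0, 0, -0.19, -464, -573, -119, 1],
    [0, 0, -0.19, -464, -573, -119, 1],
    [0, 0, -0.19, -464, -573, -119, 1],
    [0, 0, -0.19, -464, -573, -119, 1],
    [0, 0, -0.19, -464, -573, -119, 1],
    [0, 0, -0.19, -464, -573, -119, 1],
    [0, 0, -0.19, -464, -573, -119, 1],
    [0, 0, -0.19, -464, -573, -119, 1],
    [0, 0, -0.19, -464, -573, -119, 1],
    [0, 0, -0.19, -464, -573, -119, 1],
    [0, 0, -0.19, -464, -573, -119, 1],
    [0, 0, -0.19, -464, -573, -119, 1],
    [0, 0, -0.19, -464, -573, -119, 1],
    [0, 0, -0.19, -464, -573, -119, 1],
    [0, 0, -0.19, -464, -573, -119, 1],
  ],
)

```text
time: 1.82
ee_pos: [0.441, -0.1005, 0.3207]
eef_rot: [0.097, 0.995, 0.0, 0.0]
ft_force: [0.7, 0.6, -0.3]
width: 0.0868
grip_force: 0.0
```

Run:
```python
from h import *
c=shot('wrist','w1');P=cloud(c);s=r.read_state()
print(s['ee_pos'],R.from_quat(s['eef_rot']).as_matrix().round(4))
print('head',circ(P,[.451,-.126],(.140,.155),.0245),'lid',circ(P,[.5134,-.137],(.085,.11)),'salt',circ(P,[.574,-.151],(.03,.08),None,.03),)
for x,y,rr in ((.451,-.126,.02),(.5134,-.137,.022),(.574,-.15,.022)):
    q=P[(np.hypot(P[...,0]-x,P[...,1]-y)<rr)&(P[...,2]>.03)]; t=np.percentile(q[:,2],97) if len(q) else 0
    k=q[q[:,2]>t-.012]; print(t,k.min(0),k.max(0),len(k))
Q=P.reshape(-1,3);q=Q[(abs(Q[:,2]-.02)<.004)&(Q[:,0]>.35)&(Q[:,0]<.7)&(Q[:,1]>-.22)&(Q[:,1]<-.05)]
print('rim',cv2.minAreaRect((q[:,:2]*1000).astype(np.float32)),len(q))
hsv=cv2.cvtColor(c['pixels'],cv2.COLOR_RGB2HSV)
q=P[(abs(P[...,2]-.008)<.004)&(np.hypot(P[...,0]-.51,P[...,1]-.0185)<.07)&(hsv[...,1]>90)]
print(len(q),q.min(0),q.max(0))
```

```text
[ 0.44177394 -0.10865087  0.32088548] [[-0.9794  0.2019  0.002 ]
 [ 0.2018  0.9794 -0.0017]
 [-0.0023 -0.0013 -1.    ]]
head (array([ 0.4509, -0.1286]), 300) lid (array([ 0.5134, -0.1392,  0.0202]), 135) salt (array([ 0.5732, -0.1515,  0.0189]), 252)
0.17631187198708437 [ 0.43660993 -0.14125779  0.1643166 ] [ 0.46215042 -0.1148314   0.17760218] 263
0.1133475494974952 [ 0.49300981 -0.15837794  0.10141905] [ 0.53228918 -0.11897024  0.11458119] 612
0.08383598223282436 [ 0.55303163 -0.17070538  0.07215849] [ 0.58917906 -0.13162364  0.08505493] 443
rim ((511.9493713378906, -137.824951171875), (90.0019760131836, 206.3062744140625), 78.65509033203125) 1085
1359 [ 0.46139314 -0.03330729  0.00401362] [0.55522274 0.06255477 0.00963479]
```

View pics/w1.png

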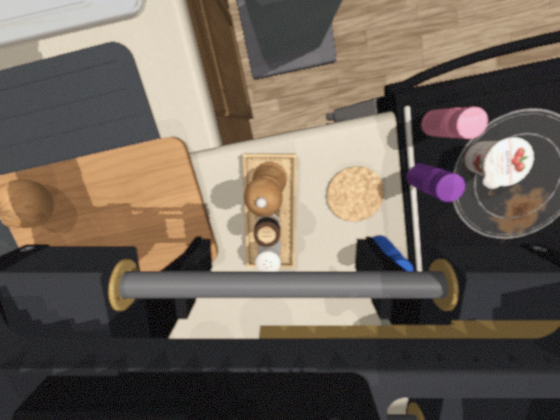

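Wrist view: mill head (265,195), jar lid (267,232), pot (267,262), coaster (355,193). I settle above the mill first.

Request:
apply_moves(
  steps=[
    [0, 0, 0, -1, -1.5, 0, 1],
    [0, 0, 0, -1, -1.5, 40, 1],
    [0, 0, 0, -1, -1.5, 80, 1],
    [0, 0, 0, -1, -1.5, 115, 1],
    [0, 0, 0, -1, -1.5, 115, 1],
    [0, 0, 0, -1, -1.5, 115, 1],
    [0, 0, 0, -1, -1.5, 115, 1],
    [0, 0, 0, -1, -1.5, 115, 1],
  ],
)

```text
time: 2.53
ee_pos: [0.4432, -0.0997, 0.208]
eef_rot: [0.097, 0.995, 0.0, 0.002]
ft_force: [0.5, -1.1, 1.1]
width: 0.0874
grip_force: 0.0
```

Run:
```python
from h import *
s=r.read_state();M=R.from_quat(s['eef_rot']).as_matrix();print(s['ee_pos'],M.round(4),abs(s['joint_vel']).max(),s['joint_positions'])
print(tool(np.array([.451,-.1275,.127])-s['ee_pos']))
```

```text
[ 0.44322071 -0.09974692  0.20796667] [[-9.812e-01  1.932e-01  3.300e-03]
 [ 1.932e-01  9.812e-01  4.000e-04]
 [-3.100e-03  1.000e-03 -1.000e+00]] 0.00820842185349479 [-0.64644753 -0.12187575  0.72538244  1.91217506  0.08272081  1.31838876
  1.43116225]
[-12.74065113 -25.81041576  80.98055843]
```

Request:
apply_moves(
  steps=[
    [0, 0, 0, -13, -26, 0, 1],
    [0, 0, 0, -13, -26, 0, 1],
    [0, 0, 0, -13, -26, 0, 1],
    [0, 0, 0, -13, -26, 20, 1],
    [0, 0, 0, -13, -26, 40, 1],
    [0, 0, 0, -13, -26, 60, 1],
    [0, 0, 0, -13, -26, 81, 1],
    [0, 0, 0, -13, -26, 81, 1],
    [0, 0, 0, -13, -26, 81, 1],
    [0, 0, 0, -13, -26, 81, 1],
  ],
)

```text
time: 3.37
ee_pos: [0.4505, -0.1277, 0.1262]
eef_rot: [0.097, 0.995, 0.0, 0.001]
ft_force: [-0.0, -0.4, 0.4]
width: 0.0871
grip_force: 0.0
```

Run:
```python
from h import *
s=r.read_state();print(s['ee_pos'],s['eef_rot'],s['ft_force'])
c=shot('side','s2');P=cloud(c)
print('foot',circ(P,[.451,-.126],(.018,.03),.029))
im=c['pixels'][...,::-1]
cv2.imwrite('pics/s2c.png',cv2.resize(im[120:300,230:400],None,fx=3,fy=3,interpolation=cv2.INTER_CUBIC))
```

```text
[ 0.45047202 -0.12770256  0.12615982] [9.70482825e-02 9.95279333e-01 1.34955659e-04 8.14115734e-04] [-0.04371149 -0.36929919  0.38532014]
foot (array([ 0.4512, -0.1272]), 134)
```

View pics/s2c.png

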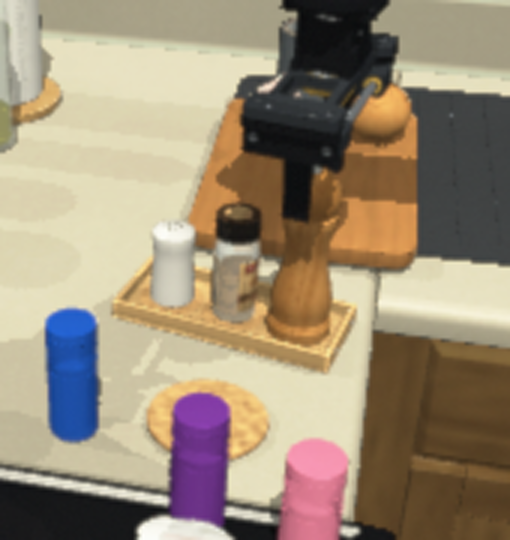

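Finger at (297,190) lies beside the mill head (312,195), offset by the caddy's skew as expected. I grip it.

Request:
apply_moves(
  steps=[
    [0, 0, 0, 0, 0, 0, -1],
    [0, 0, 0, 0, 0, 0, -1],
    [0, 0, 0, 0, 0, 0, -1],
    [0, 0, 0, 0, 0, 0, -1],
    [0, 0, 0, 0, 0, 0, -1],
    [0, 0, 0, 0, 0, 0, -1],
    [0, 0, 0, 0, 0, 0, -1],
    [0, 0, 0, 0, 0, 0, -1],
    [0, 0, 0, 0, 0, 0, -1],
    [0, 0, 0, 0, 0, 0, -1],
  ],
  force=25,
)

```text
time: 4.25
ee_pos: [0.4495, -0.128, 0.1246]
eef_rot: [0.097, 0.995, -0.0, -0.0]
ft_force: [-0.3, -0.3, -0.2]
width: 0.047
grip_force: 25.0
```

Run:
```python
from h import *
s=r.read_state();print(s['ee_pos'],s['width'],s['grip_force'],s['ft_force'])
c=shot('side','s3');print('foot',circ(cloud(c),[.451,-.126],(.018,.03),.029))
```

```text
[ 0.44953396 -0.12800966  0.12461223] 0.04704901175807596 25.000133677676786 [-0.31271204 -0.25845396 -0.21619385]
foot (array([ 0.4514, -0.1269]), 137)
```

Request:
apply_moves(
  steps=[
    [0, 0, 0, 0, 0, -20, -1],
    [0, 0, 0, 0, 0, -60, -1],
    [0, 0, 0, 0, 0, -80, -1],
    [0, 0, 0, 0, 0, -80, -1],
    [0, 0, 0, 0, 0, -80, -1],
    [0, 0, 0, -1, -30, -80, -1],
    [0, 0, 0, -2, -60, -80, -1],
    [0, 0, 0, -3, -90, -80, -1],
    [0, 0, 0, -4, -120, -80, -1],
    [0, 0, 0, -5, -150, -80, -1],
    [0, 0, 0, -6, -175, -80, -1],
    [0, 0, 0, -6, -184, -80, -1],
    [0, 0, 0, -6, -184, -80, -1],
    [0, 0, 0, -6, -184, -80, -1],
    [0, 0, 0, -6, -184, -60, -1],
    [0, 0, 0, -6, -184, -40, -1],
    [0, 0, 0, -6, -184, -30, -1],
    [0, 0, 0, -6, -184, -30, -1],
    [0, 0, 0, -6, -184, -30, -1],
  ],
)

```text
time: 5.88
ee_pos: [0.4198, -0.3088, 0.1545]
eef_rot: [0.097, 0.995, 0.0, -0.001]
ft_force: [0.1, -0.1, -1.5]
width: 0.0471
grip_force: 25.0
```

Run:
```python
from h import *
s=r.read_state();print(s['ee_pos'],s['width'],s['grip_force'],s['ft_force'],R.from_quat(s['eef_rot']).as_matrix().round(4))
c=shot('side','s4');P=cloud(c)
im=c['pixels'][...,::-1]
cv2.imwrite('pics/s4c.png',cv2.resize(im[100:280,230:400],None,fx=3,fy=3,interpolation=cv2.INTER_CUBIC))
q=P[(abs(P[...,0]-.42)<.035)&(abs(P[...,1]+.30)<.04)];q=q[q[:,2]>.032]
for a in(.04,.05,.06,.08,.1):
    k=q[abs(q[:,2]-a)<.004]; print(a,len(k),k.mean(0) if len(k) else '')
```

```text
[ 0.41980226 -0.30880984  0.15448054] 0.04707293407708468 24.999473415955435 [ 0.06930982 -0.07291949 -1.46959208] [[-9.812e-01  1.928e-01 -1.100e-03]
 [ 1.928e-01  9.812e-01  5.000e-04]
 [ 1.200e-03  3.000e-04 -1.000e+00]]
0.04 22 [ 0.41961841 -0.28184047  0.04166614]
0.05 56 [ 0.42305892 -0.2850074   0.05036264]
0.06 36 [ 0.42239106 -0.28568617  0.05990129]
0.08 46 [ 0.42127036 -0.28615476  0.0801185 ]
0.1 41 [ 0.42260539 -0.28893397  0.10045279]
```

View pics/s4c.png

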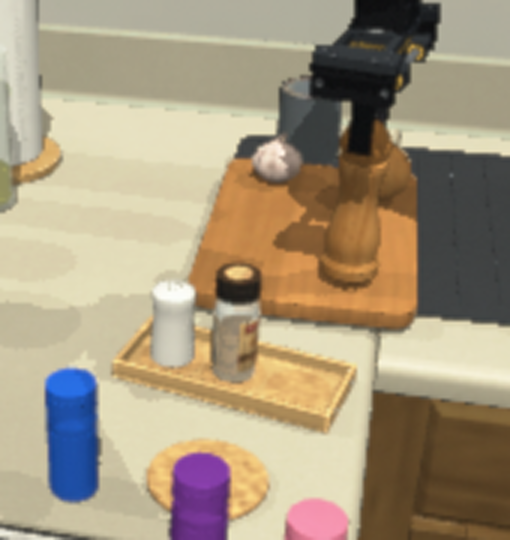

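The mill hangs upright over the board with its foot at (350,268). I lower it and release.

Request:
apply_moves(
  steps=[
    [0, 0, 0, 0, 0, 5, -1],
    [0, 0, 0, 0, 0, 8, -1],
    [0, 0, 0, 0, 0, 10, -1],
    [0, 0, 0, 0, 0, 11, -1],
    [0, 0, 0, 0, 0, 11.5, -1],
    [0, 0, 0, 0, 0, 11.5, -1],
    [0, 0, 0, 0, 0, 11.5, -1],
  ],
)

```text
time: 6.52
ee_pos: [0.4204, -0.31, 0.144]
eef_rot: [0.097, 0.995, -0.0, 0.001]
ft_force: [-0.8, 1.0, 6.7]
width: 0.0473
grip_force: 25.0
```

Request:
apply_moves(
  steps=[
    [0, 0, 0, 0, 0, 0, 0],
    [0, 0, 0, 0, 0, 0, 0.6],
    [0, 0, 0, 0, 0, 0, 1],
    [0, 0, 0, 0, 0, 0, 1],
    [0, 0, 0, 0, 0, 0, 1],
    [0, 0, 0, 0, 0, 0, 1],
    [0, 0, 0, 0, 0, 0, 1],
    [0, 0, 0, 0, 0, -20, 1],
    [0, 0, 0, 0, 0, -50, 1],
    [0, 0, 0, 0, 0, -90, 1],
    [0, 0, 0, 0, 0, -110, 1],
    [0, 0, 0, 0, 0, -110, 1],
    [0, 0, 0, 0, 0, -110, 1],
    [0, 0, 0, 0, 0, -110, 1],
  ],
)

```text
time: 7.68
ee_pos: [0.4196, -0.3093, 0.2524]
eef_rot: [0.097, 0.995, 0.0, -0.0]
ft_force: [0.2, 0.1, 0.2]
width: 0.0868
grip_force: 0.0
```

Run:
```python
from h import *
s=r.read_state();print(s['ee_pos'],s['width'],s['ft_force'])
c=shot('side','s5');P=cloud(c)
print('mill foot',circ(P,[.42,-.31],(.036,.05),.029),'head',circ(P,[.42,-.31],(.16,.172),.0245), circ(P,[.42,-.31],(.075,.11),None))
print('jar',circ(P,[.5134,-.138],(.03,.085),.0205,.03))
for z in(.09,): print(tool(np.array([.5132,-.1385,.066])-s['ee_pos']))
```

```text
[ 0.4196349  -0.30928585  0.25241248] 0.0868316968275147 [0.21531801 0.05720773 0.16354248]
mill foot (array([ 0.4224, -0.3086]), 91) head (array([ 0.4205, -0.3078]), 79) (array([ 0.421 , -0.3063,  0.0213]), 181)
jar (array([ 0.5132, -0.1382]), 266)
[-59.0270554  185.57773611 186.40965392]
```

Request:
apply_moves(
  steps=[
    [0, 0, 0, -12, 37, 0, 1],
    [0, 0, 0, -24, 74, 0, 1],
    [0, 0, 0, -36, 111, 20, 1],
    [0, 0, 0, -48, 148, 40, 1],
    [0, 0, 0, -59, 186, 60, 1],
    [0, 0, 0, -59, 186, 80, 1],
    [0, 0, 0, -59, 186, 100, 1],
    [0, 0, 0, -59, 186, 110, 1],
    [0, 0, 0, -59, 186, 110, 1],
    [0, 0, 0, -59, 186, 110, 1],
    [0, 0, 0, -59, 186, 130, 1],
    [0, 0, 0, -59, 186, 150, 1],
    [0, 0, 0, -59, 186, 170, 1],
    [0, 0, 0, -59, 186, 187, 1],
    [0, 0, 0, -59, 186, 187, 1],
    [0, 0, 0, -59, 186, 187, 1],
    [0, 0, 0, -59, 186, 187, 1],
    [0, 0, 0, -59, 186, 187, 1],
  ],
)

```text
time: 9.23
ee_pos: [0.5147, -0.1389, 0.0677]
eef_rot: [0.097, 0.995, 0.0, 0.001]
ft_force: [-1.0, 0.2, -0.4]
width: 0.0871
grip_force: 0.0
```

Run:
```python
from h import *
s=r.read_state();print(s['ee_pos'],s['width'],s['ft_force'],tool(np.array([.5132,-.1385,.065])-s['ee_pos']))
c=shot('side','s6');P=cloud(c)
print('jar',circ(P,[.5134,-.138],(.03,.085),.0205,.03))
```

```text
[ 0.51473298 -0.13889059  0.06773259] 0.08713983231993351 [-1.03286425  0.17767743 -0.3605676 ] [1.58598568 0.08444699 2.72895209]
jar (array([ 0.5133, -0.1385]), 231)
```

Request:
apply_moves(
  steps=[
    [0, 0, 0, 1.5, 0, 1, 1],
    [0, 0, 0, 1.5, 0, 1, 1],
    [0, 0, 0, 1.5, 0, 1, -1],
    [0, 0, 0, 1.5, 0, 1, -1],
    [0, 0, 0, 1.5, 0, 1, -1],
    [0, 0, 0, 1.5, 0, 1, -1],
    [0, 0, 0, 1.5, 0, 1, -1],
    [0, 0, 0, 1.5, 0, 1, -1],
    [0, 0, 0, 1.5, 0, 1, -1],
    [0, 0, 0, 1.5, 0, 1, -1],
    [0, 0, 0, 1.5, 0, 1, -1],
    [0, 0, 0, 1.5, 0, 1, -1],
  ],
  force=25,
)

```text
time: 10.28
ee_pos: [0.5122, -0.1382, 0.0651]
eef_rot: [0.097, 0.995, 0.0, -0.0]
ft_force: [-1.2, -0.1, 0.4]
width: 0.0403
grip_force: 25.0
```

Run:
```python
from h import *
s=r.read_state();print(s['ee_pos'],s['width'],s['grip_force'],s['ft_force'])
print('jar',circ(cloud(shot('side','s7')),[.5134,-.138],(.03,.085),.0205,.03))
print(tool(np.array([.53,-.31,0])-s['ee_pos']))
```

```text
[ 0.51220176 -0.13823404  0.06508629] 0.04026835571691847 24.99114991980605 [-1.18425624 -0.09070262  0.43857421]
jar (array([ 0.5135, -0.1379]), 249)
[ -50.7212354  -165.07185564   65.07830418]
```

Request:
apply_moves(
  steps=[
    [0, 0, 0, 0, 0, -20, -1],
    [0, 0, 0, 0, 0, -50, -1],
    [0, 0, 0, 0, 0, -80, -1],
    [0, 0, 0, 0, 0, -80, -1],
    [0, 0, 0, 0, 0, -80, -1],
    [0, 0, 0, -15, -30, -80, -1],
    [0, 0, 0, -30, -60, -80, -1],
    [0, 0, 0, -45, -90, -80, -1],
    [0, 0, 0, -55, -120, -80, -1],
    [0, 0, 0, -65, -150, -80, -1],
    [0, 0, 0, -65, -162, -80, -1],
    [0, 0, 0, -65, -162, -80, -1],
    [0, 0, 0, -65, -162, -80, -1],
    [0, 0, 0, -65, -162, -60, -1],
    [0, 0, 0, -65, -162, -40, -1],
    [0, 0, 0, -65, -162, -30, -1],
    [0, 0, 0, -65, -162, -30, -1],
    [0, 0, 0, -65, -162, -30, -1],
  ],
)

```text
time: 11.83
ee_pos: [0.5448, -0.3085, 0.095]
eef_rot: [0.097, 0.995, 0.0, -0.0]
ft_force: [1.0, 0.1, -0.5]
width: 0.0405
grip_force: 25.0
```

Run:
```python
from h import *
s=r.read_state();print(s['ee_pos'],s['width'],s['grip_force'],s['ft_force'])
c=shot('side','s8');P=cloud(c)
print('mill foot',circ(P,[.42,-.31],(.036,.05),.029))
im=c['pixels'][...,::-1]
cv2.imwrite('pics/s8c.png',cv2.resize(im[100:280,230:400],None,fx=3,fy=3,interpolation=cv2.INTER_CUBIC))
q=P[(abs(P[...,0]-.545)<.03)&(abs(P[...,1]+.30)<.04)]; print('minz jar',np.percentile(q[q[:,2]>.031][:,2],[0,1,5]))
```

```text
[ 0.54479435 -0.30853597  0.09502105] 0.04048316596398317 24.99005003948696 [ 1.0476164   0.11993085 -0.5013041 ]
mill foot (array([ 0.4225, -0.3084]), 93)
minz jar [0.03942509 0.04620633 0.07161597]
```

View pics/s8c.png

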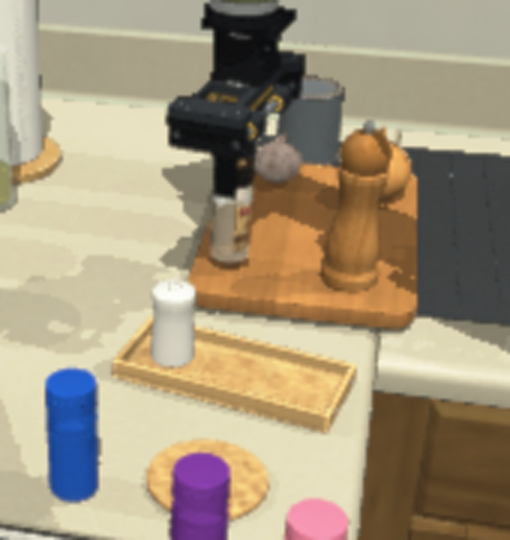

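Jar at (230,240) hangs upright over the board, the mill stands at (352,215). I lower and release.

Request:
apply_moves(
  steps=[
    [0, 0, 0, 0, 0, 5, -1],
    [0, 0, 0, 0, 0, 8, -1],
    [0, 0, 0, 0, 0, 10, -1],
    [0, 0, 0, 0, 0, 11, -1],
    [0, 0, 0, 0, 0, 12, -1],
    [0, 0, 0, 0, 0, 12, -1],
    [0, 0, 0, 0, 0, 12, -1],
  ],
)

```text
time: 12.47
ee_pos: [0.5452, -0.31, 0.0843]
eef_rot: [0.097, 0.995, 0.0, 0.001]
ft_force: [-1.4, 1.8, 7.5]
width: 0.0403
grip_force: 25.0
```

Request:
apply_moves(
  steps=[
    [0, 0, 0, 0, 0, 0, 0],
    [0, 0, 0, 0, 0, 0, 0.6],
    [0, 0, 0, 0, 0, 0, 1],
    [0, 0, 0, 0, 0, 0, 1],
    [0, 0, 0, 0, 0, 0, 1],
    [0, 0, 0, 0, 0, 0, 1],
    [0, 0, 0, 0, 0, 0, 1],
    [0, 0, 0, 0, 0, -20, 1],
    [0, 0, 0, 0, 0, -50, 1],
    [0, 0, 0, 0, 0, -90, 1],
    [0, 0, 0, 0, 0, -110, 1],
    [0, 0, 0, 0, 0, -110, 1],
    [0, 0, 0, 1, 40, -110, 1],
    [0, 0, 0, 2, 80, -100, 1],
    [0, 0, 0, 3, 120, -80, 1],
    [0, 0, 0, 3, 161, -60, 1],
    [0, 0, 0, 3, 161, -40, 1],
    [0, 0, 0, 3, 161, -40, 1],
    [0, 0, 0, 3, 161, -40, 1],
    [0, 0, 0, 3, 161, -40, 1],
  ],
)

```text
time: 14.13
ee_pos: [0.5727, -0.1534, 0.1243]
eef_rot: [0.098, 0.995, -0.001, 0.0]
ft_force: [-0.7, -0.5, -0.4]
width: 0.0866
grip_force: 0.0
```

Run:
```python
from h import *
s=r.read_state();print(s['ee_pos'],s['width'],s['ft_force'],tool(np.array([.5738,-.1512,.0455])-s['ee_pos']))
c=shot('side','s9');P=cloud(c)
print('jar board',circ(P,[.545,-.31],(.04,.1),.0205,.03),'salt',circ(P,[.574,-.151],(.03,.08),None,.03),circ(P,[.574,-.151],(.02,.03),None,.03))
```

```text
[ 0.57272687 -0.15337988  0.12426867] 0.0865533562581723 [-0.69896992 -0.54149307 -0.43372974] [-0.54956819  2.421478   78.76700241]
jar board (array([ 0.5458, -0.3092]), 234) salt (array([ 0.5739, -0.1498,  0.0189]), 222) (array([ 0.574 , -0.1503,  0.0203]), 42)
```

Request:
apply_moves(
  steps=[
    [0, 0, 0, -1, 2.5, 20, 1],
    [0, 0, 0, -1, 2.5, 40, 1],
    [0, 0, 0, -1, 2.5, 60, 1],
    [0, 0, 0, -1, 2.5, 78, 1],
    [0, 0, 0, -1, 2.5, 78, 1],
    [0, 0, 0, -1, 2.5, 78, 1],
    [0, 0, 0, -1, 2.5, 78, 1],
    [0, 0, 0, -1, 2.5, 78, -1],
    [0, 0, 0, -1, 2.5, 78, -1],
    [0, 0, 0, -1, 2.5, 78, -1],
    [0, 0, 0, -1, 2.5, 78, -1],
    [0, 0, 0, -1, 2.5, 78, -1],
    [0, 0, 0, -1, 2.5, 78, -1],
    [0, 0, 0, -1, 2.5, 78, -1],
    [0, 0, 0, -1, 2.5, 78, -1],
    [0, 0, 0, -1, 2.5, 78, -1],
    [0, 0, 0, -1, 2.5, 78, -1],
    [0, 0, 0, -1, 2.5, 78, -1],
  ],
  force=25,
)

```text
time: 15.68
ee_pos: [0.5743, -0.1491, 0.0451]
eef_rot: [0.097, 0.995, -0.0, -0.0]
ft_force: [-0.3, -0.4, 0.2]
width: 0.0389
grip_force: 24.9
```

Run:
```python
from h import *
s=r.read_state();print(s['ee_pos'],s['width'],s['grip_force'],s['ft_force'])
c=shot('side','s10');P=cloud(c)
print('salt',circ(P,[.574,-.151],(.02,.05),None,.03))
# coaster outline with known radius from early images (edge fit on mask)
for n in('scene0','side0','w1','s9'):
    c=load(n);P=cloud(c);hsv=cv2.cvtColor(c['pixels'],cv2.COLOR_RGB2HSV)
    m=((abs(P[...,2]-.007)<.0055)&(np.hypot(P[...,0]-.51,P[...,1]-.0165)<.058)&(hsv[...,1]>(95))).astype(np.uint8)
    q=P[m>0][:,:2]; h=cv2.convexHull((q*1000).astype(np.float32))[:,0]/1000
    f=least_squares(lambda p:np.hypot(*(h-p[:2]).T)-p[2],[.51,.0165,.05],loss='soft_l1',f_scale=.001); print(n,len(q),f.x.round(4))
```

```text
[ 0.57429635 -0.14909547  0.04511639] 0.03890657151983682 24.92725927499123 [-0.27815843 -0.41040909  0.24978799]
salt (array([ 0.5739, -0.1493,  0.02  ]), 133)
scene0 357 [0.5103 0.0189 0.0495]
side0 449 [0.51   0.0179 0.0494]
w1 200 [0.5074 0.0188 0.043 ]
s9 446 [0.5099 0.0184 0.049 ]
```

Request:
apply_moves(
  steps=[
    [0, 0, 0, 0, 0, -20, -1],
    [0, 0, 0, 0, 0, -50, -1],
    [0, 0, 0, 0, 0, -85, -1],
    [0, 0, 0, 0, 0, -85, -1],
    [0, 0, 0, 0, 0, -85, -1],
    [0, 0, 0.06, 16, 25, -85, -1],
    [0, 0, 0.12, 32, 50, -85, -1],
    [0, 0, 0.18, 48, 76, -85, -1],
    [0, 0, 0.24, 64, 101, -85, -1],
    [0, 0, 0.3, 80, 126, -85, -1],
    [0, 0, 0.365, 95, 151, -85, -1],
    [0, 0, 0.365, 95, 151, -85, -1],
    [0, 0, 0.365, 95, 151, -85, -1],
    [0, 0, 0.365, 95, 151, -60, -1],
    [0, 0, 0.365, 95, 151, -40, -1],
    [0, 0, 0.365, 95, 151, -20, -1],
    [0, 0, 0.365, 95, 151, -15, -1],
    [0, 0, 0.365, 95, 151, -15, -1],
    [0, 0, 0.365, 95, 151, -15, -1],
  ],
)

```text
time: 17.32
ee_pos: [0.5106, 0.0165, 0.0605]
eef_rot: [0.277, 0.961, -0.0, 0.0]
ft_force: [-0.3, -1.1, -1.0]
width: 0.0392
grip_force: 24.9
```

Run:
```python
from h import *
s=r.read_state();print(s['ee_pos'],s['width'],s['grip_force'],s['ft_force'],R.from_quat(s['eef_rot']).as_matrix().round(3))
c=shot('side','s11');P=cloud(c)
print('salt',circ(P,[.51,.018],(.03,.055),None,.03))
im=c['pixels'][...,::-1]
cv2.imwrite('pics/s11c.png',cv2.resize(im[130:310,220:390],None,fx=3,fy=3,interpolation=cv2.INTER_CUBIC))
c=shot('wrist','w11')
```

```text
[0.51056533 0.01651079 0.06045698] 0.0392453966026081 24.882221306324936 [-0.32664205 -1.09419331 -0.98951913] [[-0.847  0.532 -0.   ]
 [ 0.532  0.847 -0.001]
 [-0.    -0.001 -1.   ]]
salt (array([0.5094, 0.0161, 0.0205]), 84)
```

View pics/s11c.png

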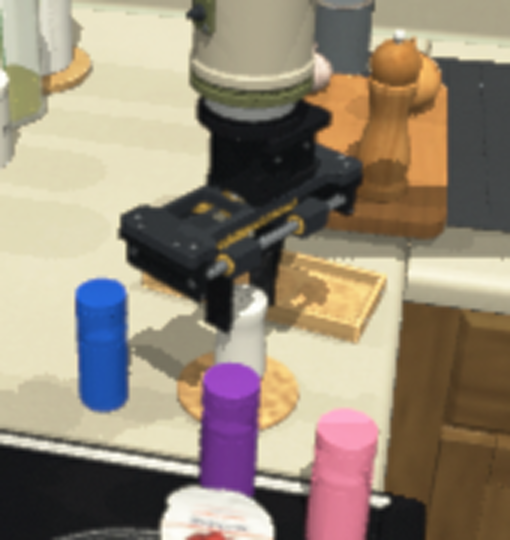

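View pics/w11.png

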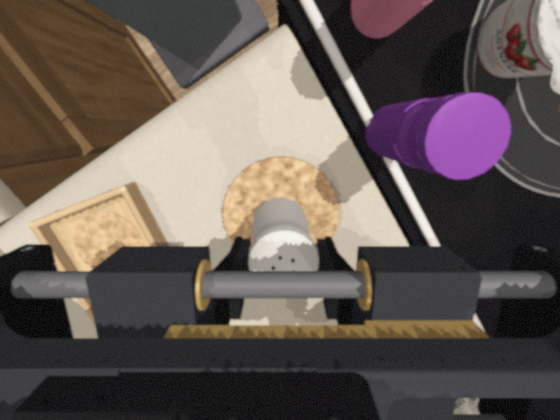

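The side and wrist views show the pot (240,335) centred over the coaster (240,390), with the gripper clear of the purple and blue jars. I lower and release.

Request:
apply_moves(
  steps=[
    [0, 0, 0, 0.5, 2, 5, -1],
    [0, 0, 0, 0.5, 2, 9, -1],
    [0, 0, 0, 0.5, 2, 12, -1],
    [0, 0, 0, 0.5, 2, 14, -1],
    [0, 0, 0, 0.5, 2, 15, -1],
    [0, 0, 0, 0.5, 2, 16, -1],
    [0, 0, 0, 0.5, 2, 16, -1],
    [0, 0, 0, 0.5, 2, 16, -1],
  ],
)

```text
time: 18.08
ee_pos: [0.5117, 0.0192, 0.0449]
eef_rot: [0.276, 0.961, 0.0, 0.001]
ft_force: [-1.6, -1.9, 8.5]
width: 0.0392
grip_force: 25.1
```

Request:
apply_moves(
  steps=[
    [0, 0, 0, 0, 0, 0, 0],
    [0, 0, 0, 0, 0, 0, 0.6],
    [0, 0, 0, 0, 0, 0, 1],
    [0, 0, 0, 0, 0, 0, 1],
    [0, 0, 0, 0, 0, 0, 1],
    [0, 0, 0, 0, 0, 0, 1],
    [0, 0, 0, 0, 0, 0, 1],
    [0, 0, 0, 0, 0, -20, 1],
    [0, 0, 0, 0, 0, -50, 1],
    [0, 0, 0, 0, 0, -90, 1],
    [0, 0, 0, 0, 0, -130, 1],
    [0, 0, 0, 0, 0, -150, 1],
    [0, 0, 0, 0, 0, -150, 1],
    [0, 0, 0, 0, 0, -150, 1],
    [0, 0, 0, 0, 0, -150, 1],
  ],
)

```text
time: 19.33
ee_pos: [0.5106, 0.0197, 0.1934]
eef_rot: [0.276, 0.961, -0.0, -0.0]
ft_force: [0.4, -0.1, -0.4]
width: 0.0871
grip_force: 0.0
```

Run:
```python
from h import *
s=r.read_state();print(s['ee_pos'],s['width'],s['ft_force'])
c=shot('side','s12');P=cloud(c)
print('salt',circ(P,[.51,.018],(.03,.08),None,.03),circ(P,[.51,.018],(.015,.03),.021,.03),np.nanmax(P[np.hypot(P[...,0]-.51,P[...,1]-.018)<.02][:,2]))
hsv=cv2.cvtColor(c['pixels'],cv2.COLOR_RGB2HSV)
m=((abs(P[...,2]-.007)<.0055)&(np.hypot(P[...,0]-.51,P[...,1]-.018)<.058)&(hsv[...,1]>95))
h=cv2.convexHull((P[m][:,:2]*1000).astype(np.float32))[:,0]/1000
print(least_squares(lambda p:np.hypot(*(h-p[:2]).T)-p[2],[.51,.0165,.05],loss='soft_l1',f_scale=.001).x)
print('jar',circ(P,[.545,-.31],(.04,.115),.0205,.03),'mill',circ(P,[.42,-.31],(.036,.05),.029))
print(tool(np.array([.5455,-.3095,.0835])-s['ee_pos']))
```

```text
[0.510564   0.01965321 0.19344799] 0.08708020336423891 [ 0.41018247 -0.06962422 -0.40040853]
salt (array([0.5096, 0.0181, 0.0193]), 208) (array([0.5089, 0.0142]), 6) 0.37718172227973457
[0.50981989 0.01903281 0.04859931]
jar (array([ 0.5461, -0.3095]), 271) mill (array([ 0.4221, -0.3086]), 82)
[-204.48212432 -260.26354089  110.00395597]
```

Request:
apply_moves(
  steps=[
    [0, 0, -0.05, -23, -30, 0, 1],
    [0, 0, -0.1, -45, -58, 0, 1],
    [0, 0, -0.15, -68, -87, 0, 1],
    [0, 0, -0.2, -91, -116, 0, 1],
    [0, 0, -0.25, -113, -144, 0, 1],
    [0, 0, -0.3, -136, -173, 0, 1],
    [0, 0, -0.365, -159, -202, 0, 1],
    [0, 0, -0.365, -181, -231, 0, 1],
    [0, 0, -0.365, -204, -260, 0, 1],
    [0, 0, -0.365, -204, -260, 0, 1],
    [0, 0, -0.365, -204, -260, 0, 1],
    [0, 0, -0.365, -204, -260, 20, 1],
    [0, 0, -0.365, -204, -260, 45, 1],
    [0, 0, -0.365, -204, -260, 45, 1],
    [0, 0, -0.365, -204, -260, 45, 1],
  ],
)

```text
time: 20.63
ee_pos: [0.5454, -0.3073, 0.1479]
eef_rot: [0.096, 0.995, 0.001, -0.002]
ft_force: [-0.3, -0.5, 0.4]
width: 0.0869
grip_force: 0.0
```

Run:
```python
from h import *
s=r.read_state();print(s['ee_pos'],s['ft_force'],R.from_quat(s['eef_rot']).as_matrix().round(4))
print(tool(np.array([.5456,-.3095,.0835])-s['ee_pos']))
```

```text
[ 0.54538986 -0.3072896   0.14789529] [-0.288869   -0.46933072  0.44446457] [[-0.9814  0.1921 -0.0029]
 [ 0.1921  0.9814  0.0016]
 [ 0.0032  0.001  -1.    ]]
[-0.83691034 -2.19339136 64.39077269]
```

Request:
apply_moves(
  steps=[
    [0, 0, 0, -0.5, -2, 20, 1],
    [0, 0, 0, -0.5, -2, 40, 1],
    [0, 0, 0, -0.5, -2, 55, 1],
    [0, 0, 0, -0.5, -2, 64, 1],
    [0, 0, 0, -0.5, -2, 64, 1],
    [0, 0, 0, -0.5, -2, 64, 1],
    [0, 0, 0, -0.5, -2, 64, 1],
    [0, 0, 0, -0.5, -2, 64, -1],
    [0, 0, 0, -0.5, -2, 64, -1],
    [0, 0, 0, -0.5, -2, 64, -1],
    [0, 0, 0, -0.5, -2, 64, -1],
    [0, 0, 0, -0.5, -2, 64, -1],
    [0, 0, 0, -0.5, -2, 64, -1],
    [0, 0, 0, -0.5, -2, 64, -1],
    [0, 0, 0, -0.5, -2, 64, -1],
    [0, 0, 0, -0.5, -2, 64, -1],
    [0, 0, 0, -0.5, -2, 64, -1],
  ],
  force=25,
)

```text
time: 22.05
ee_pos: [0.5459, -0.3112, 0.0851]
eef_rot: [0.097, 0.995, 0.0, 0.0]
ft_force: [-0.6, 1.5, -0.3]
width: 0.0402
grip_force: 25.0
```

Run:
```python
from h import *
s=r.read_state();print(s['ee_pos'],s['width'],s['grip_force'],s['ft_force'])
c=shot('side','s13');P=cloud(c)
print('jar',circ(P,[.5455,-.31],(.04,.1),.0205,.03))
# target: initial jar at side view (.5133,-.1383); at grasp TCP (.5122,-.1382)
print(tool(np.array([.5128,-.1382,.065])-s['ee_pos']))
```

```text
[ 0.54592655 -0.31115088  0.0850973 ] 0.040195195314216704 24.997378260595724 [-0.57867532  1.49345052 -0.31566851]
jar (array([ 0.5459, -0.3097]), 232)
[ 65.98055679 163.26169605  20.13609798]
```

Request:
apply_moves(
  steps=[
    [0, 0, 0, 0, 0, -20, -1],
    [0, 0, 0, 0, 0, -50, -1],
    [0, 0, 0, 0, 0, -60, -1],
    [0, 0, 0, 0, 0, -60, -1],
    [0, 0, 0, 12, 30, -60, -1],
    [0, 0, 0, 24, 60, -60, -1],
    [0, 0, 0, 36, 90, -60, -1],
    [0, 0, 0, 48, 120, -60, -1],
    [0, 0, 0, 60, 150, -60, -1],
    [0, 0, 0, 65, 162, -60, -1],
    [0, 0, 0, 65, 162, -60, -1],
    [0, 0, 0, 65, 162, -60, -1],
    [0, 0, 0, 65, 162, -40, -1],
    [0, 0, 0, 65, 162, -20, -1],
    [0, 0, 0, 65, 162, 0, -1],
    [0, 0, 0, 65, 162, 7, -1],
    [0, 0, 0, 65, 162, 7, -1],
    [0, 0, 0, 65, 162, 7, -1],
    [0, 0, 0, 65, 162, 7, -1],
  ],
)

```text
time: 23.68
ee_pos: [0.5141, -0.1405, 0.0791]
eef_rot: [0.098, 0.995, -0.0, 0.001]
ft_force: [-0.0, -0.2, -0.5]
width: 0.0402
grip_force: 25.0
```

Run:
```python
from h import *
s=r.read_state();print(s['ee_pos'],s['width'],s['ft_force'])
for n in('side','scene'):
    P=cloud(shot(n,n+'14'))
    print('jar',circ(P,[.5133,-.138],(.045,.095),.0205,.03))
```

```text
[ 0.514089   -0.1405373   0.07910669] 0.04019143558553654 [-0.00463363 -0.22960503 -0.4972115 ]
jar (array([ 0.5142, -0.1392]), 242)
jar (array([ 0.514 , -0.1381]), 130)
```

Request:
apply_moves(
  steps=[
    [0, 0, 0, 1, 0.7, 5, -1],
    [0, 0, 0, 1, 0.7, 9, -1],
    [0, 0, 0, 1, 0.7, 11, -1],
    [0, 0, 0, 1, 0.7, 12, -1],
    [0, 0, 0, 1, 0.7, 13, -1],
    [0, 0, 0, 1, 0.7, 13, -1],
    [0, 0, 0, 1, 0.7, 13, -1],
  ],
)

```text
time: 24.37
ee_pos: [0.5131, -0.1387, 0.0658]
eef_rot: [0.097, 0.995, 0.0, 0.0]
ft_force: [-2.5, 0.6, 6.7]
width: 0.04
grip_force: 25.0
```

Request:
apply_moves(
  steps=[
    [0, 0, 0, 0, 0, 0, 0],
    [0, 0, 0, 0, 0, 0, 0.6],
    [0, 0, 0, 0, 0, 0, 1],
    [0, 0, 0, 0, 0, 0, 1],
    [0, 0, 0, 0, 0, 0, 1],
    [0, 0, 0, 0, 0, 0, 1],
    [0, 0, 0, 0, 0, 0, 1],
    [0, 0, 0, 0, 0, -30, 1],
    [0, 0, 0, 0, 0, -70, 1],
    [0, 0, 0, 0, 0, -110, 1],
    [0, 0, 0, 0, 0, -150, 1],
    [0, 0, 0, 0, 0, -165, 1],
    [0, 0, 0, 12, -37, -165, 1],
    [0, 0, 0, 24, -74, -165, 1],
    [0, 0, 0, 35, -111, -165, 1],
    [0, 0, 0, 47, -148, -165, 1],
    [0, 0, 0, 57, -185, -165, 1],
    [0, 0, 0, 57, -185, -165, 1],
    [0, 0, 0, 57, -185, -165, 1],
    [0, 0, 0, 57, -185, -165, 1],
  ],
)

```text
time: 26.03
ee_pos: [0.4211, -0.3089, 0.23]
eef_rot: [0.097, 0.995, 0.0, -0.0]
ft_force: [0.2, 0.9, -0.5]
width: 0.0871
grip_force: 0.0
```

Run:
```python
from h import *
s=r.read_state();print(s['ee_pos'],s['width'],s['ft_force'],s['joint_vel'].__abs__().max() if hasattr(s['joint_vel'],'__abs__') else '')
for n in('side','scene'):
    P=cloud(shot(n,n+'15'))
    print('jar',circ(P,[.5133,-.138],(.03,.085),.0205,.03),'mill',circ(P,[.42,-.31],(.036,.05),.029),circ(P,[.42,-.31],(.16,.172),.0245))
print(tool(np.array([.421,-.309,.144])-s['ee_pos']))
```

```text
[ 0.42105438 -0.30893879  0.22999731] 0.08706675804390197 [ 0.19162014  0.93038969 -0.50442505] 0.027284568364375955
jar (array([ 0.5124, -0.1372]), 271) mill (array([ 0.4221, -0.3078]), 90) (array([ 0.4203, -0.3078]), 74)
jar (array([ 0.5124, -0.1368]), 154) mill (array([ 0.4222, -0.3091]), 56) (array([ 0.4192, -0.3085]), 51)
[ 2.18644818e-02 -1.00533232e-01  8.59972836e+01]
```

Request:
apply_moves(
  steps=[
    [0, 0, 0, 0, 0, 30, 1],
    [0, 0, 0, 0, 0, 50, 1],
    [0, 0, 0, 0, 0, 70, 1],
    [0, 0, 0, 0, 0, 85, 1],
    [0, 0, 0, 0, 0, 85, 1],
    [0, 0, 0, 0, 0, 85, 1],
    [0, 0, 0, 0, 0, 85, 1],
    [0, 0, 0, 0, 0, 85, -1],
    [0, 0, 0, 0, 0, 85, -1],
    [0, 0, 0, 0, 0, 85, -1],
    [0, 0, 0, 0, 0, 85, -1],
    [0, 0, 0, 0, 0, 85, -1],
    [0, 0, 0, 0, 0, 85, -1],
    [0, 0, 0, 0, 0, 85, -1],
    [0, 0, 0, 0, 0, 85, -1],
    [0, 0, 0, 0, 0, 85, -1],
    [0, 0, 0, 0, 0, 85, -1],
  ],
  force=25,
)

```text
time: 27.55
ee_pos: [0.4209, -0.3093, 0.1451]
eef_rot: [0.097, 0.995, -0.0, 0.0]
ft_force: [-0.1, -0.1, 1.4]
width: 0.0469
grip_force: 25.0
```

Run:
```python
from h import *
s=r.read_state();print(s['ee_pos'],s['width'],s['grip_force'],s['ft_force'])
P=cloud(shot('side','s16'))
print('mill',circ(P,[.42,-.31],(.036,.05),.029))
print(tool(np.array([.4516-.4221,-.1267+.3083,0])))
```

```text
[ 0.42090915 -0.30933413  0.14513434] 0.04685774116943526 25.00000873580575 [-0.05396179 -0.09750703  1.44375872]
mill (array([ 0.4225, -0.3081]), 89)
[ 6.23830391e+00  1.83874668e+02 -5.29116391e-03]
```

Request:
apply_moves(
  steps=[
    [0, 0, 0, 0, 0, -20, -1],
    [0, 0, 0, 0, 0, -50, -1],
    [0, 0, 0, 0, 0, -65, -1],
    [0, 0, 0, 0, 0, -65, -1],
    [0, 0, 0, 1, 30, -65, -1],
    [0, 0, 0, 2, 60, -65, -1],
    [0, 0, 0, 3, 90, -65, -1],
    [0, 0, 0, 4, 120, -65, -1],
    [0, 0, 0, 5, 150, -65, -1],
    [0, 0, 0, 6, 175, -65, -1],
    [0, 0, 0, 6, 184, -65, -1],
    [0, 0, 0, 6, 184, -65, -1],
    [0, 0, 0, 6, 184, -65, -1],
    [0, 0, 0, 6, 184, -40, -1],
    [0, 0, 0, 6, 184, -20, -1],
    [0, 0, 0, 6, 184, 0, -1],
    [0, 0, 0, 6, 184, 7, -1],
    [0, 0, 0, 6, 184, 7, -1],
    [0, 0, 0, 6, 184, 7, -1],
    [0, 0, 0, 6, 184, 7, -1],
  ],
)

```text
time: 29.27
ee_pos: [0.4512, -0.1283, 0.1391]
eef_rot: [0.098, 0.995, -0.0, 0.001]
ft_force: [0.0, 0.2, -2.3]
width: 0.0469
grip_force: 25.0
```

Run:
```python
from h import *
s=r.read_state();print(s['ee_pos'],s['width'],s['ft_force'])
for n in('side','scene'):
    c=shot(n,n+'17');P=cloud(c)
    print('mill',circ(P,[.451,-.127],(.029,.041),.029),'body',circ(P,[.451,-.127],(.06,.1),None),'orig body',circ(cloud(load(n+'0')),[.451,-.127],(.049,.089),None))
    if n=='side': cv2.imwrite('pics/s17c.png',cv2.resize(c['pixels'][120:300,230:400,::-1],None,fx=3,fy=3,interpolation=cv2.INTER_CUBIC))
```

```text
[ 0.45123205 -0.12825604  0.13914783] 0.04694165571413455 [ 0.03151536  0.24426685 -2.29308462]
mill (array([ 0.4538, -0.1273]), 111) body (array([ 0.4562, -0.1413,  0.0371]), 301) orig body (array([ 0.456 , -0.1423,  0.0377]), 289)
mill (array([ 0.4543, -0.1256]), 66) body (array([ 0.4582, -0.1362,  0.0342]), 177) orig body (array([ 0.4567, -0.1411,  0.0371]), 175)
```

View pics/s17c.png

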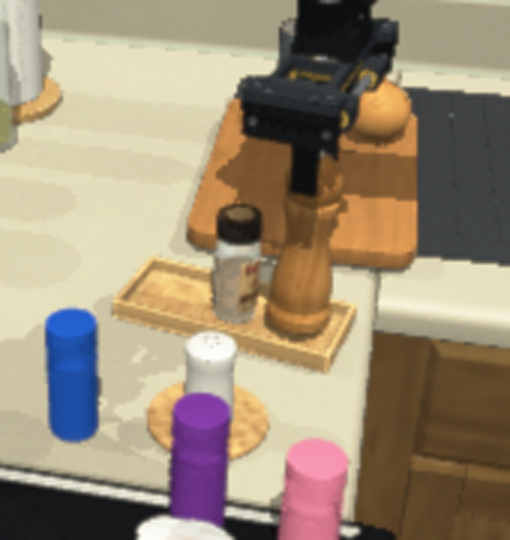

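Run:
```python
from h import *
for n in('side','scene'):
    for dz,f in((0,n+'0'),(.011,n+'17')):
        P=cloud(load(f)); print(f,[circ(P,[.4515,-.127],(a+dz,b+dz),rr,.036)[0] for a,b,rr in((.028,.04,.027),(.04,.07,.022),(.08,.11,.019))])
```

```text
side0 [array([ 0.4523, -0.1264]), array([ 0.4518, -0.1214]), array([ 0.4514, -0.1261])]
side17 [array([ 0.4528, -0.1266]), array([ 0.4525, -0.1212]), array([ 0.4517, -0.1255])]
scene0 [array([ 0.4526, -0.1261]), array([ 0.4513, -0.1206]), array([ 0.4514, -0.125 ])]
scene17 [array([ 0.4527, -0.1256]), array([ 0.4518, -0.1202]), array([ 0.4516, -0.1239])]
```

The mill (302,270) is within 0.5 mm of its start place and upright. I lower it now.

Request:
apply_moves(
  steps=[
    [0, 0, 0, 0.5, -0.5, 4, -1],
    [0, 0, 0, 0.5, -0.5, 8, -1],
    [0, 0, 0, 0.5, -0.5, 10, -1],
    [0, 0, 0, 0.5, -0.5, 11, -1],
    [0, 0, 0, 0.5, -0.5, 12, -1],
    [0, 0, 0, 0.5, -0.5, 12, -1],
    [0, 0, 0, 0.5, -0.5, 12, -1],
  ],
)

```text
time: 29.95
ee_pos: [0.4501, -0.128, 0.1261]
eef_rot: [0.097, 0.995, -0.0, -0.0]
ft_force: [0.5, 0.9, -2.8]
width: 0.0465
grip_force: 25.0
```

Request:
apply_moves(
  steps=[
    [0, 0, 0, 0, 0, 0.7, -1],
    [0, 0, 0, 0, 0, 1.4, -1],
    [0, 0, 0, 0, 0, 1.4, -1],
    [0, 0, 0, 0, 0, 1.4, -1],
  ],
)

```text
time: 30.28
ee_pos: [0.4511, -0.1282, 0.1258]
eef_rot: [0.097, 0.995, 0.0, 0.001]
ft_force: [-1.6, 0.0, 8.9]
width: 0.0474
grip_force: 25.0
```

Contact. I release and retreat upwards.

Request:
apply_moves(
  steps=[
    [0, 0, 0, 0, 0, 0, 0],
    [0, 0, 0, 0, 0, 0, 0.6],
    [0, 0, 0, 0, 0, 0, 1],
    [0, 0, 0, 0, 0, 0, 1],
    [0, 0, 0, 0, 0, 0, 1],
    [0, 0, 0, 0, 0, 0, 1],
    [0, 0, 0, 0, 0, 0, 1],
    [0, 0, 0, 0, 0, -20, 1],
    [0, 0, 0, 0, 0, -50, 1],
    [0, 0, 0, 0, 0, -90, 1],
    [0, 0, 0, 0, 0, -130, 1],
    [0, 0, 0, 0, 0, -160, 1],
    [0, 0, 0, 0, 0, -160, 1],
    [0, 0, 0, 0, 0, -160, 1],
    [0, 0, 0, 0, 0, -160, 1],
    [0, 0, 0, 0, 0, -160, 1],
    [0, 0, 0, 0, 0, -160, 1],
  ],
)

```text
time: 31.7
ee_pos: [0.4494, -0.1279, 0.2836]
eef_rot: [0.097, 0.995, -0.0, -0.001]
ft_force: [0.2, -0.3, -0.1]
width: 0.0871
grip_force: 0.0
```

Run:
```python
from h import *
s=r.read_state();print(s['ee_pos'],s['ft_force'])
for n in('side','scene'):
    c=shot(n,n+'18');P=cloud(c)
    for f,p in((n+'0',cloud(load(n+'0'))),(n+'18',P)):
        print(f,'mill',[circ(p,[.4515,-.127],z,rr,.036)[0] for *z,rr in((.028,.04,.027),(.08,.11,.019))],'jar',circ(p,[.5133,-.138],(.03,.085),.0205,.03)[0])
    print('salt',circ(P,[.51,.018],(.03,.08),None,.03)[0])
    if n=='side': cv2.imwrite('pics/s18c.png',cv2.resize(c['pixels'][120:360,220:420,::-1],None,fx=2.5,fy=2.5,interpolation=cv2.INTER_CUBIC))
```

```text
[ 0.44944854 -0.12794718  0.28364527] [ 0.22771983 -0.2738849  -0.14638669]
side0 mill [array([ 0.4523, -0.1264]), array([ 0.4514, -0.1261])] jar [ 0.5131 -0.1383]
side18 mill [array([ 0.4506, -0.1259]), array([ 0.4498, -0.1256])] jar [ 0.5124 -0.1372]
salt [0.5096 0.018  0.0194]
scene0 mill [array([ 0.4526, -0.1261]), array([ 0.4514, -0.125 ])] jar [ 0.5134 -0.1377]
scene18 mill [array([ 0.4504, -0.1252]), array([ 0.4496, -0.1253])] jar [ 0.5124 -0.1364]
salt [0.5094 0.0198 0.0183]
```

View pics/s18c.png

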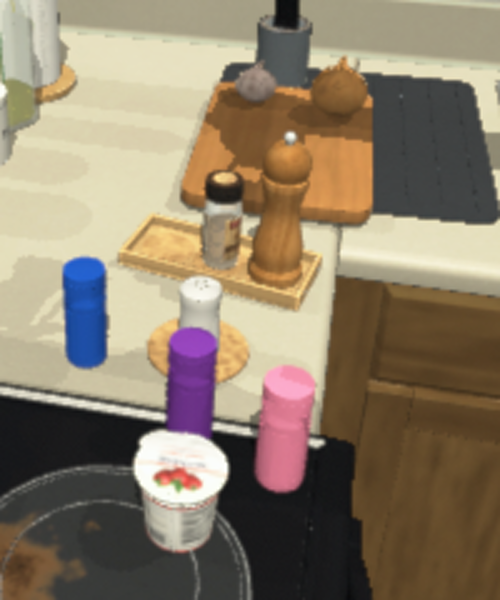

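The final view shows the mill (280,215) and the jar (222,225) upright on their places, within about 2 mm of the start. The pot (200,310) stands mid-coaster and the neighbours are untouched. I hand in the job.

```bash
python3 -c "
from bench import r
print(r.close_job())"
```

```text
the job is handed in; nothing more can be done
None
```

The job is handed in: the salt pot stands in the middle of the coaster, the mill and jar are back upright in the caddy within about 2 mm of where they started, and the onion, garlic, tub and tin look undisturbed in the last picture.

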